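# Put the oblong mould away and shut the case

### The arm

A 6-joint arm with a two-finger parallel gripper is mounted at the origin on a cart in front of the work surface, level with it; the furniture and walls round the work are solid. World frame = base frame: x ahead of the robot, y to its left, z up, the work surface at z = 0. Lengths are in m, angles in rad, forces in N, time in s.
With the tool pointing down it reaches from about 0.35 to 0.775 m from the base axis. Payload 7.3 kg.
Tool frame: the origin (TCP) lies on the centre line of the jaws, within the pads' length; the fingertips stand 11 mm ahead of it and the grasp point (between the pads) lies 8 mm behind it; y points along the fingers, z is the direction in which the jaws open and shut, and the axes are right-handed (so a half turn about y gives the same grasp; the last joint's range is limited). The gripper opens to 92 mm and grips with 3 to 60 N. Pads are 19 mm wide; open, the fingers measure 130 mm over their backs; the gripper's body (75 mm by 190 mm) begins 47 mm behind the grasp point.
Start: joints at [1.16, 0.342, 1.524, -0, 1.275, -0.146], TCP at [0.137, 0.507, 0.238] pointing down, gripper open.
Joint ranges: [-2.53, 2.53], [-0.77, 2.02], [0.04, 2.7], [-1, 4.14], [0.28, 2.66], [-3.11, 3.11]. Speed limits (rad/s): [2.57, 2.57, 3.14, 3.14, 3.14, 3.14].

### API

Orientations are given as [roll, pitch, yaw] about the fixed x, y, z axes, in that order (R = Rz(yaw) Ry(pitch) Rx(roll)).
In Python, from cell import robot, cams gives the robot as it stands.
- The arm moves only by the tool apply_moves, never from a script. Its argument "plan" is a list of rows, each a list of 7 numbers: the shift along the tool's x, y, z in m, then the turn, a rotation vector about the tool's x, y, z in degrees, then the gripper command: -1 is fully open, 1 is shut, values between are in proportion. A call has exactly 5 rows; each row is the pose to reach, as a shift and turn from the pose commanded when the call began, along the tool's axes at that moment; what a row does not reach only later rows make up. A row lasts 1/8 s, in which the tool goes at most 62.5 mm and 10.7 degrees, less where a joint would pass 70% of its speed; a pose out of reach is approached as far as the arm can. A call with a gripper value outside its range is refused whole. The fingers move at their own pace and stop on an object; "squeeze" is the grip in N (left out, the last holds). Time passes only in rows, so rows that repeat a pose let the fingers close, or fill a call up. It gives the time, the measured TCP pose, the force and the opening at its end, in the units of the state.
- robot.observe(): the state, without advancing time (a new reading comes with each control period).
- cams.read_camera(name): name is "side" or "top"; returns the picture (384x512x3 uint8, blue, green, red); there is no depth.
- cams.calibration(name): a dict with "fx", "fy", "cx", "cy" (pixels), "dist" ([k1, k2, p1, p2, k3] as OpenCV has them; the pictures are not rectified), "extrinsics" (4x4, takes a point from world to camera coordinates). Camera axes: x right, y up, looking along -z (the intrinsics and any distortion apply to the point x, -y, -z); pixel columns grow to the right and rows downward; lengths in m; the calibration is good to about 2 mm. A picture is of the moment at which its call begins. calibration takes no time and is no camera call.
- robot.hand_in(): hands the job in, once; it reports no verdict.
The state is a dict: "time": time; "qpos": joint angles; "qvel": joint speeds; "joint_efforts": joint torques, N m; "tool_pos": TCP position; "tool_rot": TCP orientation; "contact_force": force on the tool from outside, world axes, zero at the start; "torque": the same for the moment, N m; "opening": finger opening in m.
Only numpy, scipy, OpenCV 4.12 (cv2) and the standard library are available. Lean on these libraries where they do the work, as an engineer would, in place of code of your own. Each camera call takes 0.05 s, during which the arm holds its last target. There are 200 camera calls.

### The job

Put the oblong wooden biscuit mould away in the mould case: lay it, grip rib up and its long side along the front ledge, on the sloping white rest in the open left bay so that it slides down fully home into the rest's lower corner. Then push the sliding door along its track until it is fully shut against the left frame. Slide the door farther open first if it is in the way, and leave the other moulds and the ribbon spool near them where they are.

Things in the scene. Friction and masses are not known exactly. Their poses are not given: they have to be found in the camera images.
- oblong_center (a point): The oblong mould, to be put away: a brown wooden slab 64 mm (x) by 90 mm (y), loose on the worktop; its rib is 60 mm long. Base 16 mm thick; upright grip rib on its back, 18 mm thick (along x), 30 mm high, running along y over the middle; total height 46 mm, about 0.15 kg. The point is the middle, 23 mm over the underside, z up.
- oblong: The same oblong mould; origin at the middle of its underside, same axes.
- round_center (a point): Round mould (stays where it is): disc 76 mm across, rib 52 mm long; otherwise like the oblong one, same point and axes.
- square_center (a point): Square mould (stays where it is): 64 by 64 mm, rib 52 mm long; otherwise like the oblong one, same point and axes.
- spool_center (a point): Ribbon spool lying flat (stays where it is), 72 mm across, 32 mm high; the point is its middle, 16 mm up.
- case: Fixed plywood case, 189 mm (x, to its back) by 374 (y, to its left end) by 116 high; origin: middle of its underside. Right bay (y < 0) boarded over at 100 mm height; left bay (x -80 to 80, y 5 to 177) open above, holds the sloping rest. Guide rails 116 mm high on both sides. The door slides on top along y: shut, it covers the left bay up to the left end wall; open, it lies over the right bay.
- rest: Slippery plate, 140 x 140 mm, fixed in the case; 14 mm ledges on front (-x) and left (+y) edges. Origin: low inner corner, on the surface, at (-65,160,20) mm in the case frame. x (from front ledge) and -y (from left ledge) run uphill, 15 deg each; z = plate normal. Let go, a mould slides down in a second. Home: oblong's middle at (32,-45,23) here, its y along this y, either way; only then the door clears it.
- door (a joint): Sliding door (wooden frame, clear pane, 172 mm along x, 178 along y, 8 mm thick, its top 109 mm over the worktop): 0 = shut against the left end wall, 0.165 m = fully open; moves along the case's -y as it opens, stays where it is left, needs about 3 N. Clear opening of the left bay along y: about the joint value.
- door_handle (a point): Middle of the door's upright handle block: 60 mm (x) by 16 mm (y) by 32 mm high, 125 mm over the worktop, standing in the middle of the door; axes as the case's. Shut, it stands at y = 87 mm in the case's frame.
Things that resemble listed ones, but are neither listed nor needed, are in the scene too. Leave any purple or red look-alike of the oblong alone.

How it is judged:
By the outcome, as a careful person would: the job done as asked, in the order asked, and still so for the second after the job is handed in, with the robot touching nothing.
It also fails if it takes over 64 s, if anything falls off the work surface, if the arm or the gripper's body presses on something with over 40 N, if the wrist force passes 120 N, or if a joint passes its speed limit or range.

## Working session

There is one attempt and no reset: what is moved stays moved. The work goes in short steps, Python scripts to look and compute and a tool call to move; the robot and the scene stay as the last step left them, time stands still between calls to the robot, and variables do not carry over. Pictures are saved under pics/ and viewed, about 8 in all and at most 12, crops included, and the job is handed in when it is done.

Besides the shell and the picture viewer there is one more tool, called after "Call:" by a JSON object that holds its "name" and its "arguments". apply_moves: Moves the arm, as the interface text tells. Its arguments: {"type":"object","properties":{"plan":{"type":"array","items":{"type":"array","items":{"type":"number"}}},"squeeze":{"type":"number"}},"required":["plan"]}

```bash
ls; mkdir -p pics
python3 - <<'E'
from cell import robot, cams
import cv2
for n in("side","top"):
    cv2.imwrite(f"pics/{n}0.png",cams.read_camera(n)); c=cams.calibration(n); print(n,{k:(v if k!="extrinsics" else [[round(float(a),4) for a in r] for r in v]) for k,v in c.items()})
print(robot.observe())
E
```

```text
pics
side {'fx': 373.3265853910704, 'fy': 373.3265853910704, 'cx': 253.6406581136702, 'cy': 192.1354026794263, 'dist': array([-0.09848589,  0.        ,  0.        ,  0.        ,  0.        ]), 'extrinsics': [[0.9827, -0.185, -0.0009, -0.5321], [0.0718, 0.3768, 0.9235, -0.1157], [-0.1705, -0.9076, 0.3836, -1.0956], [0.0, 0.0, 0.0, 1.0]]}
top {'fx': 475.2664435040806, 'fy': 475.2664435040806, 'cx': 259.6902523538911, 'cy': 188.61908106382592, 'dist': array([-0.17229858,  0.        ,  0.        ,  0.        ,  0.        ]), 'extrinsics': [[-0.0043, -1.0, -0.0038, -0.0804], [0.9871, -0.0048, 0.1599, -0.5425], [-0.1599, -0.0031, 0.9871, -1.6697], [0.0, 0.0, 0.0, 1.0]]}
{'time': 0.1, 'qpos': array([ 1.16001282e+00,  3.42659910e-01,  1.52488848e+00, -1.76189777e-05,
        1.27536886e+00, -1.45988769e-01]), 'qvel': array([ 3.49170195e-04,  2.56901557e-04, -2.08555585e-03,  3.55870937e-04,
        8.79196241e-05, -7.47292576e-04]), 'joint_efforts': array([ 3.48692929e-04, -4.32009566e+01, -2.44692099e+01,  7.18640140e-02,
        5.25715796e-02, -6.58722979e-05]), 'tool_pos': array([0.13724526, 0.50640707, 0.2371224 ]), 'tool_rot': array([-1.57210928e+00,  1.76020021e-04, -2.64789709e-01]), 'contact_force': array([-1.3133085 ,  0.04264447, -0.76117022]), 'torque': array([ 0.01143196,  0.0709811 , -0.0134673 ]), 'opening': 0.0915979936376286}
```

View pics/side0.png

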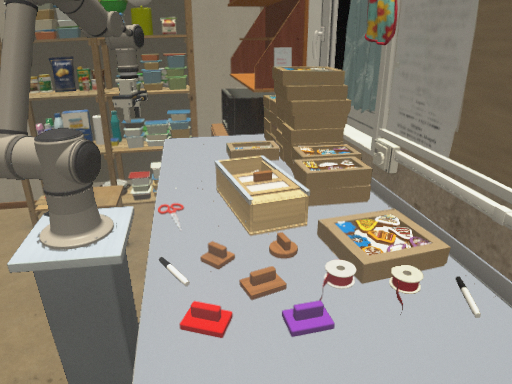

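View pics/top0.png

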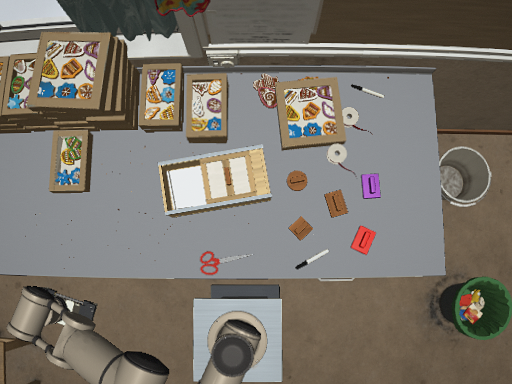

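The side picture shows the case at about (258,190) and the moulds in front. In the top picture the case is around (215,180), the oblong at (336,203), the round at (297,181), the square at (301,228) and the spool at (338,155). Next I'll view enlarged crops of both.

Run:
```python
import cv2,numpy as np
t=cv2.imread('pics/top0.png');s=cv2.imread('pics/side0.png')
a=cv2.resize(t[135:245,150:360],None,fx=3.8,fy=3.8,interpolation=cv2.INTER_CUBIC)
cv2.imwrite('pics/t1.png',a)
cv2.imwrite('pics/s1.png',cv2.resize(s[145:305,195:355],None,fx=3.75,fy=3.75,interpolation=cv2.INTER_CUBIC))
```

```text
(no output)
```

View pics/t1.png

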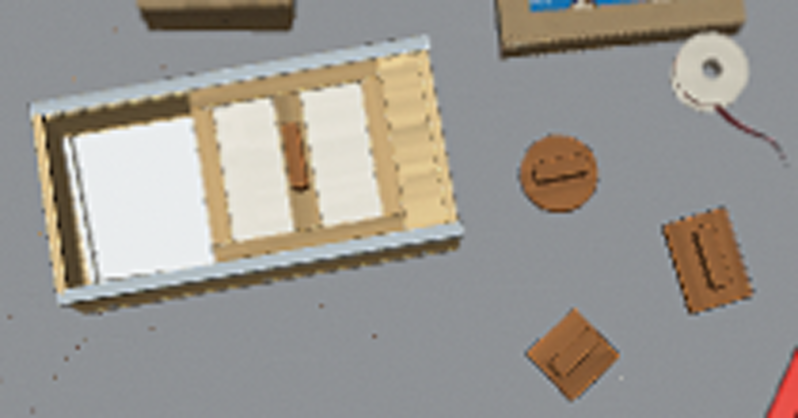

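View pics/s1.png

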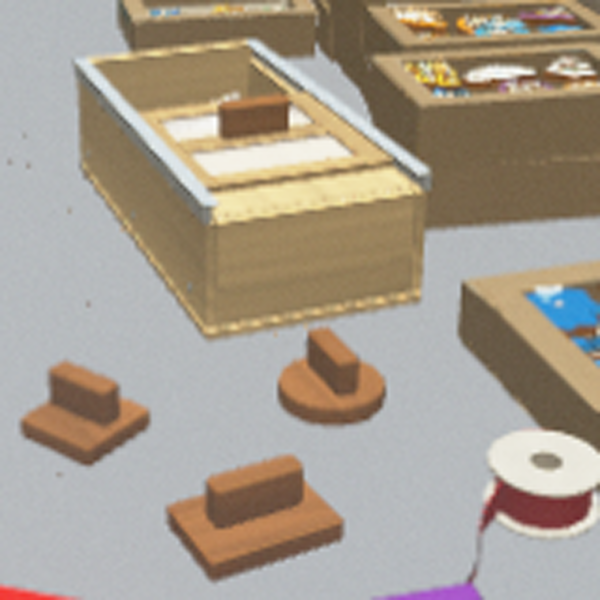

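```bash
cat > h.py <<'E'
import numpy as np,cv2
from scipy.optimize import least_squares
from scipy.spatial.transform import Rotation as R
from cell import robot,cams
CAL={n:cams.calibration(n) for n in("side","top")}
def proj(n,P):
    c=CAL[n];E=np.array(c["extrinsics"]);F=np.diag([1,-1,-1.]);A=F@E[:3,:3];t=F@E[:3,3]
    K=np.array([[c["fx"],0,c["cx"]],[0,c["fy"],c["cy"]],[0,0,1]])
    return cv2.projectPoints(np.array(P,float).reshape(-1,3),cv2.Rodrigues(A)[0],t,K,np.array(c["dist"]))[0].reshape(-1,2)
def uncrop(uv,f,ox,oy): return (np.array(uv,float)+.5)/f-.5+np.array([ox,oy])
def W(p,P): # p=x,y,z,yaw
    return R.from_euler('z',p[3]).apply(np.array(P,float))+np.array(p[:3])
def fit(obs,p0): # obs list of (cam,local pts,px)
    f=lambda p:np.concatenate([(proj(n,W(p,P))-uv).ravel() for n,P,uv in obs])
    r=least_squares(f,p0,loss='soft_l1'); return r.x,r.fun.reshape(-1,2)
E
cat > m.py <<'E'
from h import *
T=lambda uv:uncrop(uv,3.8,150,135); S=lambda uv:uncrop(uv,3.75,195,145)
a,b=.0945,.187
obs=[("top",[[a,b,.116],[a,-b,.116],[-a,b,.116],[-a,-b,.116]],T([[30,104],[429,37],[61,303],[463,235]])),
("side",[[-a,-b,.116],[-a,b,.116],[a,-b,0],[-a,-b,0],[a,-b,.116]],S([[208,218],[76,60],[420,298],[207,337],[430,185]]))]
p,r=fit(obs,[.7,0,0,.17]);print("case",p.round(4),np.degrees(p[3]));print(r.round(1).tolist())
np.save('case.npy',p)
obs=[("top",[[-.032,.045,.016],[.032,.045,.016],[.032,-.045,.016],[-.032,-.045,.016]],T([[662,228],[725,207],[752,297],[690,314]])),
("side",[[-.032,-.045,.016],[.032,-.045,.016],[-.009,-.03,.046],[.009,-.03,.046],[-.009,.03,.046],[.009,.03,.046]],S([[167,515],[212,565],[206,478],[213,496],[295,457],[302,468]])),
("side",[[.032,.045,.016]],S([[343,520]]))]
p,r=fit(obs,[.55,-.35,0,-1.25]);print("obl",p.round(4),np.degrees(p[3]));print(r.round(1).tolist())
np.save('obl.npy',p)
# handle
pc=np.load('case.npy')
obs=[("top",[[.03,.008,.016],[.03,-.008,.016],[-.03,.008,.016],[-.03,-.008,.016]],T([[281,124],[300,124],[292,189],[308,189]])),
("side",[[-.03,-.008,.016],[-.03,-.008,-.016],[.03,-.008,.016],[.03,-.008,-.016],[-.03,.008,.016]],S([[222,108],[222,137],[290,99],[290,127],[220,105]]))]
f=lambda q:np.concatenate([(proj(n,W([*q,pc[3]],P))-uv).ravel() for n,P,uv in obs])
r=least_squares(f,[.7,0,.12],loss='soft_l1');print("handle",r.x.round(4),r.fun.round(1))
loc=R.from_euler('z',-pc[3]).apply(r.x-pc[:3]);print("handle in case",loc.round(4),"joint",.087-loc[1])
def circ(n0,w,uvT,uvS):
    f=lambda q:np.concatenate([(proj("top",q)-uvT).ravel(),(proj("side",q)-uvS).ravel()])
    print(n0,least_squares(f,w).x.round(3))
circ("round ribtop",[.6,-.2,.04],T([[560,172]]),S([[333,360]])); circ("square",[.5,-.2,.04],T([[577,352]]),S([[84,392]]));circ("spool top",[.6,-.3,.03],T([[711,68]]),S([[546,461]]))
q=np.array([.137245,.506407,.23712]);print(robot.observe()['tool_rot'],R.from_euler('xyz',robot.observe()['tool_rot']).as_matrix().round(3))
E
python3 m.py
```

```text
case [ 0.5666  0.0759 -0.0042  0.1674] 9.593516046821705
[[0.2, -0.2], [-0.3, -0.6], [-0.6, 0.1], [0.2, -0.3], [-1.3, -2.2], [-0.7, 0.7], [1.0, 2.6], [-0.8, 3.0], [0.6, -2.6]]
obl [ 0.4931 -0.3616 -0.0038 -1.2829] -73.50720085286677
[[-0.1, -0.9], [-0.3, -0.4], [0.2, -0.8], [0.1, -0.2], [-0.9, -1.9], [-0.3, 0.4], [-1.1, 0.5], [0.7, -0.1], [-1.4, -0.8], [0.6, 0.2], [0.2, 0.8]]
handle [0.573  0.0271 0.1248] [ 0.1 -0.  -0.3 -0.8 -0.  -0.1  0.4 -0.9 -0.  -0.4 -0.   1.6 -0.2 -0.3
 -0.3  1.8 -1.3 -1.2]
handle in case [-0.0019 -0.0491  0.129 ] joint 0.13614285245510194
round ribtop [ 0.579 -0.219  0.031]
square [ 0.403 -0.232  0.032]
spool top [ 0.678 -0.368  0.032]
[-1.57210928e+00  1.76020021e-04 -2.64789709e-01] [[ 0.965 -0.001  0.262]
 [-0.262 -0.001  0.965]
 [-0.    -1.    -0.001]]
```

```bash
cat >> h.py <<'E'
def Rtool(zang,ax=0,ay=0,caseyaw=0):
    # tool y down, z at angle zang; then tilt ax,ay (deg) about case x,y axes
    z=np.array([np.cos(zang),np.sin(zang),0]);y=np.array([0,0,-1.]);M=np.c_[np.cross(y,z),y,z]
    C=R.from_euler('z',caseyaw); return C*R.from_euler('xy',[ax,ay],degrees=True)*C.inv()*R.from_matrix(M)
def rel(p0,R0,p1,R1):
    return np.r_[R0.inv().apply(np.array(p1)-p0)*1000,(R0.inv()*R1).as_rotvec(degrees=True)].round(1)
def now():
    o=robot.observe();return o['tool_pos'],R.from_euler('xyz',o['tool_rot'])
E
cat > m2.py <<'E'
from h import *
T=lambda uv:uncrop(uv,3.8,150,135); S=lambda uv:uncrop(uv,3.75,195,145)
a,b=.0945,.187
def fit0(obs,p0):
    f=lambda p:np.concatenate([(proj(n,W([p[0],p[1],0,p[2]],P))-uv).ravel() for n,P,uv in obs])
    r=least_squares(f,p0,loss='soft_l1');return np.r_[r.x[:2],0,r.x[2]],r.fun.reshape(-1,2)
obs=[("top",[[a,b,.116],[a,-b,.116],[-a,b,.116],[-a,-b,.116]],T([[30,104],[429,37],[61,303],[463,235]])),
("side",[[a,-b,0],[-a,-b,0]],S([[420,300],[207,337]]))]
p,r=fit0(obs,[.57,.08,.17]);print("case",p.round(4));print(r.round(1).tolist())
np.save('case.npy',p)
obs=[("top",[[-.032,.045,.016],[.032,.045,.016],[.032,-.045,.016],[-.032,-.045,.016]],T([[662,228],[725,207],[752,297],[690,314]])),
("side",[[-.032,-.045,.016],[.032,-.045,.016],[.032,.045,.016],[-.009,-.03,.046],[.009,-.03,.046],[-.009,.03,.046],[.009,.03,.046]],S([[167,515],[212,565],[343,520],[206,478],[213,496],[295,457],[302,468]]))]
p,r=fit0(obs,[.5,-.36,-1.25]);print("obl",p.round(4));print(r.round(1).tolist())
np.save('obl.npy',p)
p0,R0=now();print(rel(p0,R0,[.47,.2,.25],Rtool(np.radians(25))))
p1=np.array([.47,.2,.25]);R1=Rtool(np.radians(25))
print(rel(p1,R1,[.48,-.12,.25],Rtool(np.radians(-25))))
E
python3 m2.py
```

```text
case [0.5654 0.076  0.     0.1684]
[[-0.1, -0.1], [-0.3, -0.6], [-0.9, 0.3], [0.2, -0.2], [0.7, 0.8], [-1.2, 1.7]]
obl [ 0.4923 -0.3645  0.     -1.2769]
[[0.8, -0.8], [0.6, -0.3], [1.3, -0.8], [1.1, -0.1], [-1.1, -2.4], [-0.3, -0.1], [0.3, 0.2], [-1.2, -0.0], [0.7, -0.6], [-1.5, -1.5], [0.6, -0.4]]
[ 4.013e+02 -1.270e+01 -2.087e+02  1.000e-01  4.980e+01  0.000e+00]
[ 294.2   -0.  -126.2   -0.    50.    -0. ]
```

Call:
{"name": "apply_moves", "arguments": {"plan": [[40,0,0,0,5,0,-0.1],[90,0,0,0,11,0,-0.1],[140,0,0,0,16,0,-0.1],[180,0,0,0,22,0,-0.1],[220,0,0,0,27,0,-0.1]]}}

```text
time: 0.72
tool_pos: [0.4407, 0.4241, 0.2374]
tool_rot: [-1.571, 0.0, -0.739]
contact_force: [0.1, 0.9, 0.2]
opening: 0.051
```

I wrote those shifts in mm instead of m. The per-row limit clipped the move, so it was harmless, and I'll use metres from here.

Run:
```python
from h import *
o=np.load('obl.npy')
p0,R0=now();print(p0,np.abs(robot.observe()['qvel']).max())
wps=[([.46,.16,.25],Rtool(np.radians(0))),([.47,-.12,.25],Rtool(np.radians(-45))),([o[0],o[1],.15],Rtool(o[3]))]
for p,r in wps:
    print(rel(p0,R0,p,r)); p0,R0=np.array(p),r
```

```text
[0.44071445 0.42405478 0.23737174] 0.7475906386816126
[ 192.1  -12.6 -182.2    0.    47.6   -0. ]
[280.   0.  10.  -0.  45.  -0.]
[157.2 100.  188.7   0.   28.2   0. ]
```

Call:
{"name": "apply_moves", "arguments": {"plan": [[0.037,-0.002,-0.036,0,9.5,0,-0.1],[0.075,-0.005,-0.072,0,19,0,-0.1],[0.113,-0.007,-0.108,0,28.5,0,-0.1],[0.151,-0.01,-0.144,0,38,0,-0.1],[0.192,-0.012,-0.182,0,47.5,0,-0.1]]}}

```text
time: 1.35
tool_pos: [0.4589, 0.1596, 0.2496]
tool_rot: [-1.571, 0.0, -1.57]
contact_force: [0.5, -1.0, -0.1]
opening: 0.0503
```

Call:
{"name": "apply_moves", "arguments": {"plan": [[0.056,0,0.002,0,9,0,-0.1],[0.112,0,0.004,0,18,0,-0.1],[0.168,0,0.006,0,27,0,-0.1],[0.224,0,0.008,0,36,0,-0.1],[0.28,0,0.01,0,45,0,-0.1]]}}

```text
time: 1.98
tool_pos: [0.4704, -0.1205, 0.2495]
tool_rot: [-1.571, 0.0, -2.356]
contact_force: [1.4, 0.8, 0.1]
opening: 0.0505
```

Call:
{"name": "apply_moves", "arguments": {"plan": [[0.03,0.02,0.035,0,6,0,-0.1],[0.06,0.04,0.07,0,11,0,-0.1],[0.09,0.06,0.11,0,17,0,-0.1],[0.125,0.08,0.15,0,23,0,-0.1],[0.157,0.1,0.188,0,28,0,-0.1]]}}

```text
time: 2.6
tool_pos: [0.4938, -0.3643, 0.1485]
tool_rot: [-1.571, -0.0, -2.843]
contact_force: [0.9, 1.3, 1.3]
opening: 0.05
```

Run:
```python
from h import *
o=np.load('obl.npy')
p0,R0=now();print(p0,robot.observe()['tool_rot'],rel(p0,R0,[o[0],o[1],.075],Rtool(o[3])))
t=cams.read_camera("top");s=cams.read_camera("side")
for n,im in(("top",t),("side",s)):
    uv=proj(n,p0+R0.apply([0,.011,0]))[0];print(n,uv)
a=cv2.resize(t[150:270,285:385],(500,600),interpolation=cv2.INTER_CUBIC);b=cv2.resize(s[200:320,220:280],(300,600),interpolation=cv2.INTER_CUBIC)
cv2.imwrite('pics/a2.png',np.hstack([a,b]))
```

```text
[ 0.49381413 -0.36427205  0.14853677] [-1.57147860e+00 -2.03123932e-04 -2.84250788e+00] [ 1.5 73.5 -0.2  0.   0.3  0. ]
top [342.18916681 197.8127525 ]
side [263.21781959 234.51259251]
```

View pics/a2.png

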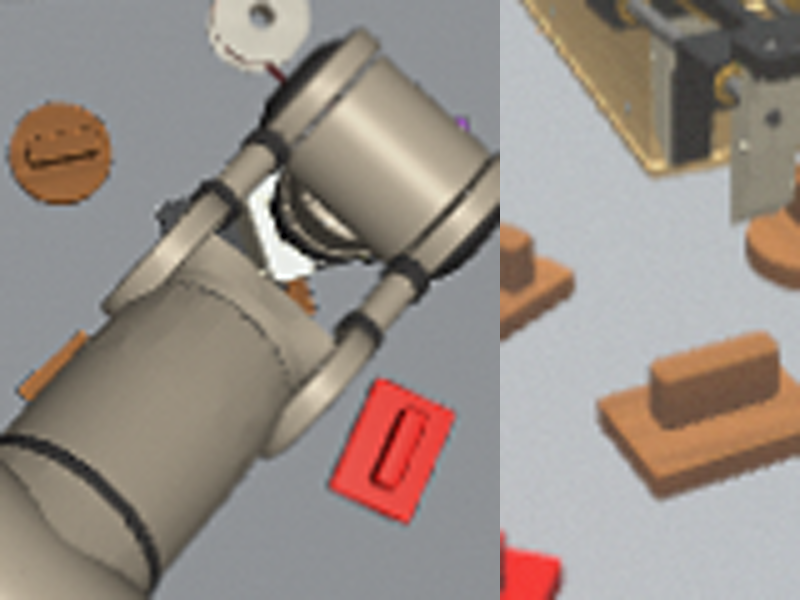

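The fingers hang above the oblong, whose rib shows at about (263,283) in the full side picture. The alignment agrees with my estimate, so I'll go down.

Call:
{"name": "apply_moves", "arguments": {"plan": [[0.001,0.025,0,0,0,0,-0.1],[0.001,0.05,0,0,0,0,-0.1],[0.001,0.08,0,0,0,0,-0.1],[0.001,0.085,0,0,0,0,-0.1],[0.001,0.085,0,0,0,0,-0.1]]}}

```text
time: 3.32
tool_pos: [0.4933, -0.3627, 0.0652]
tool_rot: [-1.571, 0.0, -2.839]
contact_force: [-0.2, -0.0, 0.5]
opening: 0.0507
```

Run:
```python
from h import *
p0,R0=now();print(p0)
t=cams.read_camera("top");s=cams.read_camera("side")
cv2.imwrite('pics/a3.png',cv2.resize(s[220:310,210:330],(800,600),interpolation=cv2.INTER_CUBIC))
```

```text
[ 0.49330623 -0.36267933  0.0651689 ]
```

View pics/a3.png

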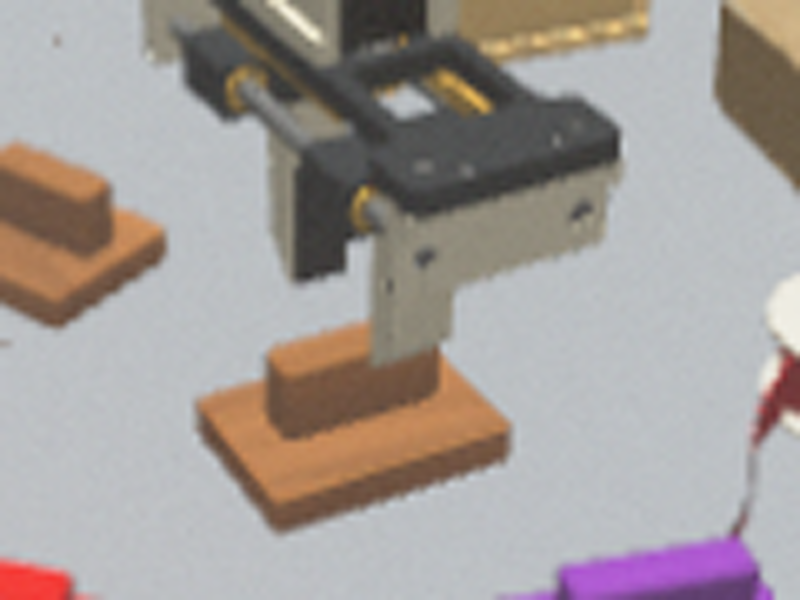

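Run:
```python
from h import *
p0,R0=now();o=np.load('obl.npy')
f=lambda P:((proj("side",P)-[210,220]+.5)*6.667).round(0).tolist()
# near finger outer face lower corners (half width .0095)
for d in(.025,.044): print(d,f(p0+R0.apply([[-.0095,.011,d],[.0095,.011,d]])))
for z in(0,.004):
  print("rib",f(W(np.r_[o[:2],-z,o[3]],[[-.009,.03,.046],[.009,.03,.046],[-.009,-.03,.046],[.009,-.03,.046]])), "rib foot",f(W(o,[[.009,-.03,.016],[.009,.03,.016]])),f(W(o,[[.032,-.045,0],[.032,.045,0],[-.032,-.045,.016]])))
```

```text
0.025 [[418.0, 345.0], [367.0, 361.0]]
0.044 [[448.0, 375.0], [396.0, 391.0]]
rib [[415.0, 304.0], [442.0, 330.0], [259.0, 350.0], [284.0, 378.0]] rib foot [[284.0, 453.0], [440.0, 403.0]] [[276.0, 544.0], [511.0, 465.0], [191.0, 400.0]]
rib [[415.0, 313.0], [442.0, 340.0], [259.0, 360.0], [284.0, 389.0]] rib foot [[284.0, 453.0], [440.0, 403.0]] [[276.0, 544.0], [511.0, 465.0], [191.0, 400.0]]
```

Call:
{"name": "apply_moves", "arguments": {"plan": [[0,0.012,0,0,0,0,-0.1],[0,0.024,0,0,0,0,-0.1],[0,0.034,0,0,0,0,-0.1],[0,0.034,0,0,0,0,-0.1],[0,0.034,0,0,0,0,1]], "squeeze": 30}}

```text
time: 4.05
tool_pos: [0.4932, -0.363, 0.0307]
tool_rot: [-1.571, 0.0, -2.839]
contact_force: [1.2, 0.4, 0.5]
opening: 0.0445
```

Call:
{"name": "apply_moves", "arguments": {"plan": [[0,0,0,0,0,0,1],[0,0,0,0,0,0,1],[0,0,0,0,0,0,1],[0,0,0,0,0,0,1],[0,0,0,0,0,0,1]]}}

```text
time: 4.68
tool_pos: [0.4931, -0.3629, 0.031]
tool_rot: [-1.571, 0.0, -2.839]
contact_force: [-1.4, 0.9, 2.5]
opening: 0.0177
```

```bash
cat > place.py <<'E'
from h import *
c=np.load('case.npy')
def plan(u,v,ax,ay,gap):
    Rr=R.from_euler('y',-15,degrees=True)*R.from_euler('x',-15,degrees=True); o=np.array([-.065,.160,.020]);n=Rr.apply([0,0,1])
    tl=R.from_euler('xy',[ax,ay],degrees=True)
    cen=o+Rr.apply([u,v,0])
    cor=tl.apply([[i*.032,j*.045,0] for i in(-1,1) for j in(-1,1)])
    d=(cen+cor-o)@n; und=cen+n*(gap-d.min())
    gaps=(und+cor-o)@n
    tcp=und+tl.apply([0,0,.031])
    body=und+tl.apply([[i*.095,j*.0375,.031+.055] for i in(-1,1) for j in(-1,1)])
    Rt=Rtool(c[3],ax,ay,c[3])
    return W(c,tcp),Rt,gaps,body,tcp,und+cor
if __name__=="__main__":
    np.set_printoptions(suppress=True,precision=3)
    for a in[(.055,-.055,-15,-7,.004),(.06,-.057,-12,-8,.004),(.06,-.057,-8,-5,.004)]:
        w,Rt,g,b,t,cr=plan(*a);print(a,"\n gaps",g,"tcp case",t,"world",w,"\n body",b.tolist(),"\n corners",cr.tolist())
    p0,R0=now();w,Rt,*_=plan(.055,-.055,-15,-7,.004)
    A=W(c,[-.1,-.1,.25]); print(A,rel(p0,R0,A,Rtool(-.6)));print(rel(A,Rtool(-.6),np.r_[w[:2],.24],Rtool(c[3])))
    print(rel(np.r_[w[:2],.24],Rtool(c[3]),w,Rt))
E
python3 place.py
```

```text
(0.055, -0.055, -15, -7, 0.004) 
 gaps [0.013 0.013 0.004 0.004] tcp case [-0.021  0.117  0.086] world [0.525 0.188 0.086] 
 body [[-0.12325955274433416, 0.09508729653816583, 0.13633908617924606], [-0.1208938947127798, 0.16753173350984593, 0.11707234764014691], [0.06532421606751697, 0.09508729653816583, 0.15949426142622408], [0.06768987409907133, 0.16753173350984593, 0.14022752288712492]] 
 corners [[-0.05084207081848493, 0.06558441496218104, 0.06349309596542092], [-0.048003281180619695, 0.15251773932819715, 0.04037300971850194], [0.012680882886559667, 0.06558441496218104, 0.07129273394335037], [0.015519672524424898, 0.15251773932819715, 0.048172647696431384]]
(0.06, -0.057, -12, -8, 0.004) 
 gaps [0.012 0.016 0.004 0.009] tcp case [-0.018  0.114  0.089] world [0.529 0.185 0.089] 
 body [[-0.12027797404778372, 0.08877931321177636, 0.13708740112229054], [-0.11810779544251186, 0.16214038326681174, 0.12164577798217327], [0.06787295901311459, 0.08877931321177636, 0.16353029030470298], [0.07004313761838644, 0.16214038326681174, 0.14808866716458569]] 
 corners [[-0.046400765785585614, 0.06
[... 343 characters left out ...]
5 0.094] 
 body [[-0.11711439316043576, 0.08364370488835121, 0.14547986632292617], [-0.11620466303658555, 0.15791381004396898, 0.13508160342592085], [0.07216259947699591, 0.08364370488835121, 0.16203945744498122], [0.07307232960084611, 0.15791381004396898, 0.1516411945479759]] 
 corners [[-0.0470226509747012, 0.06424780769022381, 0.06717152162551739], [-0.04593097482608096, 0.15337193387696513, 0.05469360614911099], [0.016733809703170517, 0.06424780769022381, 0.07274948916136752], [0.017825485851790758, 0.15337193387696513, 0.06027157368496112]]
[ 0.484 -0.039  0.25 ] [ -87.3 -219.1 -311.7   -0.   -38.3   -0. ]
[-210.8   10.   -94.3   -0.   -44.    -0. ]
[  0.  154.4  -0.    7.    0.9 -15. ]
```

Call:
{"name": "apply_moves", "arguments": {"plan": [[0,-0.02,0,0,0,0,1],[0,-0.07,0,0,0,0,1],[0,-0.13,0,0,0,0,1],[-0.01,-0.18,-0.03,0,-4,0,1],[-0.02,-0.22,-0.07,0,-8,0,1]]}}

```text
time: 5.3
tool_pos: [0.4913, -0.2901, 0.2524]
tool_rot: [-1.569, 0.001, -2.699]
contact_force: [0.9, 0.3, -1.1]
opening: 0.0178
```

Run:
```python
from place import *
p0,R0=now();w,Rt,*_=plan(.065,-.055,-12,-8,.004)
A=W(c,[-.1,-.07,.25]);print(rel(p0,R0,A,Rtool(-.6)));print(rel(A,Rtool(-.6),np.r_[w[:2],.24],Rtool(c[3])))
B=np.r_[w[:2],.24];print(w,rel(B,Rtool(c[3]),w,Rt))
s=cams.read_camera("side");cv2.imwrite('pics/lift.png',s)
```

```text
[-1.085e+02  2.100e+00 -2.587e+02 -1.000e-01 -3.020e+01 -0.000e+00]
[-194.4   10.   -66.4   -0.   -44.    -0. ]
[0.53345744 0.18817739 0.09010757] [  0.  149.9  -0.    8.    0.8 -12. ]
```

Call:
{"name": "apply_moves", "arguments": {"plan": [[-0.02,0,-0.05,0,-6,0,1],[-0.042,0,-0.1,0,-12,0,1],[-0.064,0,-0.15,0,-18,0,1],[-0.086,0.002,-0.205,0,-24,0,1],[-0.108,0.002,-0.258,0,-30,0,1]]}}

```text
time: 5.98
tool_pos: [0.478, -0.009, 0.2482]
tool_rot: [-1.571, -0.0, -2.173]
contact_force: [0.0, 0.2, -1.5]
opening: 0.0178
```

Call:
{"name": "apply_moves", "arguments": {"plan": [[-0.038,0,-0.013,0,-9,0,1],[-0.077,0.003,-0.026,0,-18,0,1],[-0.116,0.006,-0.04,0,-27,0,1],[-0.155,0.008,-0.053,0,-36,0,1],[-0.194,0.01,-0.066,0,-44,0,1]]}}

```text
time: 6.6
tool_pos: [0.5348, 0.1876, 0.2381]
tool_rot: [-1.571, -0.0, -1.403]
contact_force: [0.1, 0.5, -1.2]
opening: 0.0177
```

Run:
```python
from place import *
p0,R0=now();w,Rt,*_=plan(.065,-.055,-12,-8,.004)
B=w+[0,0,.06];print(p0,rel(p0,R0,B,Rt))
s=cams.read_camera("side");t=cams.read_camera("top")
cv2.imwrite('pics/b1.png',np.hstack([cv2.resize(t[120:240,140:280],(440,377)),cv2.resize(s[105:240,200:320],(335,377))]))
```

```text
[0.53482144 0.18761417 0.23807705] [ -0.8  88.   -1.2   8.    0.8 -12. ]
```

View pics/b1.png

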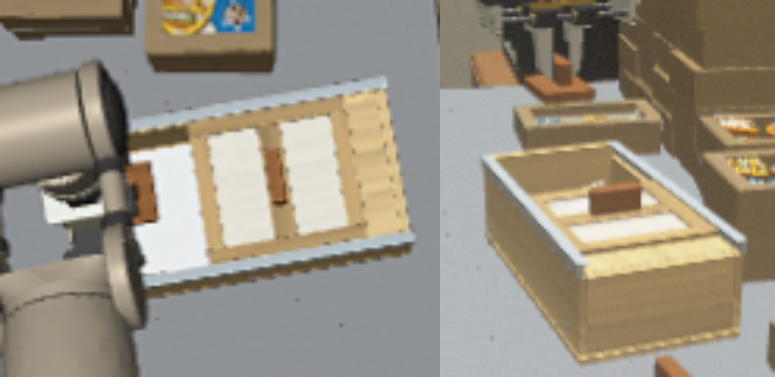

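The mould hangs level in the gripper over the white rest. Its right edge is at about (157,195) in the left-hand picture, clear of the door edge at about (205,200). Next I tilt and lower it.

Call:
{"name": "apply_moves", "arguments": {"plan": [[-0.001,0.03,-0.001,2,0,-3,1],[-0.001,0.06,-0.001,4,0.4,-6,1],[-0.001,0.088,-0.001,6,0.6,-9,1],[-0.001,0.088,-0.001,8,0.8,-12,1],[-0.001,0.088,-0.001,8,0.8,-12,1]]}}

```text
time: 7.32
tool_pos: [0.5326, 0.1872, 0.15]
tool_rot: [-1.43, -0.208, -1.436]
contact_force: [-0.0, -0.8, -1.6]
opening: 0.0175
```

Run:
```python
from place import *
p0,R0=now();w,Rt,*_=plan(.065,-.055,-12,-8,.004)
print(p0,w,rel(p0,R0,w,Rt))
s=cams.read_camera("side");t=cams.read_camera("top")
cv2.imwrite('pics/b2.png',cv2.resize(s[105:225,200:320],(600,600),interpolation=cv2.INTER_CUBIC))
```

```text
[0.53258107 0.18718797 0.14999133] [0.53345744 0.18817739 0.09010757] [-13.2  58.   -7.2   0.1  -0.2   0.1]
```

View pics/b2.png

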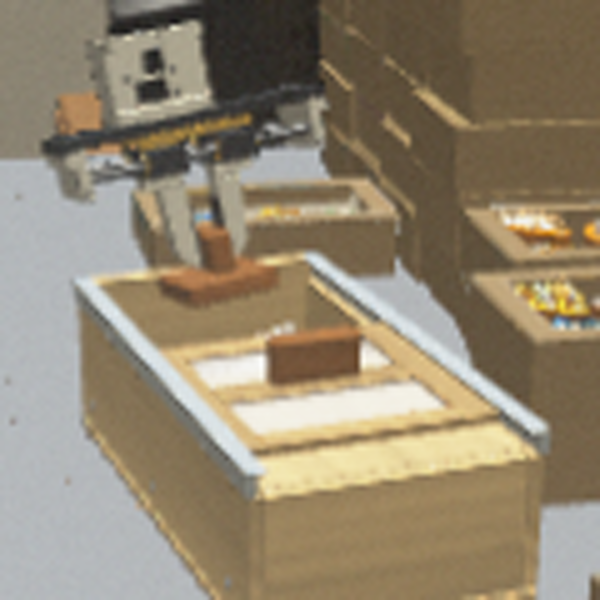

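Run:
```python
from place import *
np.set_printoptions(suppress=True,precision=4)
p0,R0=now();w,Rt,g,b,t,cr=plan(.067,-.055,-12,-4,.005)
print(w,g,b[:, 2],rel(p0,R0,w+[0,0,.015],Rt)); print(rel(p0,R0,w,Rt))
```

```text
[0.5365 0.1895 0.0939] [0.0168 0.0218 0.005  0.01  ] [0.1487 0.1331 0.1619 0.1464] [-10.8  40.8  -2.7  -3.9  -1.1  -0. ]
[-13.9  55.3  -4.8  -3.9  -1.1  -0. ]
```

Call:
{"name": "apply_moves", "arguments": {"plan": [[-0.003,0.013,-0.001,-1.3,-0.4,0,1],[-0.007,0.027,-0.002,-2.6,-0.7,0,1],[-0.011,0.041,-0.003,-3.9,-1.1,0,1],[-0.011,0.041,-0.003,-3.9,-1.1,0,1],[-0.011,0.041,-0.003,-3.9,-1.1,0,1]]}}

```text
time: 8.05
tool_pos: [0.5361, 0.1899, 0.1082]
tool_rot: [-1.5, -0.21, -1.417]
contact_force: [0.4, -0.0, -1.3]
opening: 0.018
```

Call:
{"name": "apply_moves", "arguments": {"plan": [[-0.001,0.004,0,0,0,0,1],[-0.002,0.008,-0.001,0,0,0,1],[-0.003,0.012,-0.001,0,0,0,1],[-0.003,0.015,-0.002,0,0,0,1],[-0.003,0.015,-0.002,0,0,0,1]]}}

```text
time: 8.68
tool_pos: [0.5349, 0.1894, 0.0926]
tool_rot: [-1.5, -0.21, -1.417]
contact_force: [-0.5, 0.7, -1.1]
opening: 0.0178
```

Call:
{"name": "apply_moves", "arguments": {"plan": [[0,0.002,0,0,0,0,1],[0,0.004,0,0,0,0,1],[0,0.005,0,0,0,0,1],[0,0.005,0,0,0,0,1],[0,0.005,0,0,0,0,1]]}}

```text
time: 9.3
tool_pos: [0.5357, 0.1886, 0.0881]
tool_rot: [-1.5, -0.21, -1.417]
contact_force: [0.1, -0.2, -2.1]
opening: 0.0177
```

Call:
{"name": "apply_moves", "arguments": {"plan": [[0,0.001,0,0,0,0,1],[0,0.002,0,0,0,0,1],[0,0.003,0,0,0,0,1],[0,0.004,0,0,0,0,1],[0,0.004,0,0,0,0,1]]}}

```text
time: 9.93
tool_pos: [0.5363, 0.1886, 0.0854]
tool_rot: [-1.498, -0.209, -1.417]
contact_force: [-4.4, 3.5, 8.8]
opening: 0.0175
```

Call:
{"name": "apply_moves", "arguments": {"plan": [[0,0,0,0,0,0,-0.3],[0,0,0,0,0,0,-0.3],[0,0,0,0,0,0,-0.3],[0,0,0,0,0,0,-0.3],[0,0,0,0,0,0,-0.3]]}}

```text
time: 10.55
tool_pos: [0.5361, 0.1877, 0.0841]
tool_rot: [-1.5, -0.21, -1.418]
contact_force: [-0.7, 0.5, 0.4]
opening: 0.0585
```

Call:
{"name": "apply_moves", "arguments": {"plan": [[0,-0.01,0,0,0,0,-0.3],[0,-0.025,0,0,0,0,-0.3],[0,-0.05,0,0,0,0,-0.3],[0,-0.08,0,0,0,0,-0.3],[0,-0.12,0,0,0,0,-0.3]]}}

```text
time: 11.18
tool_pos: [0.5234, 0.2114, 0.2029]
tool_rot: [-1.5, -0.21, -1.417]
contact_force: [-0.2, 0.4, -0.1]
opening: 0.0598
```

Run:
```python
from place import *
p0,R0=now()
print(p0,rel(p0,R0,W(c,[-.03,-.10,.27]),Rtool(c[3])))
```

```text
[0.52338633 0.21137362 0.20291087] [249.3 -16.1  -6.6  -4.   -0.4  12. ]
```

Call:
{"name": "apply_moves", "arguments": {"plan": [[0.045,-0.016,-0.001,-1,0,3,-0.3],[0.095,-0.016,-0.002,-2,-0.1,6,1],[0.145,-0.016,-0.004,-3,-0.2,9,1],[0.195,-0.016,-0.005,-4,-0.3,12,1],[0.245,-0.016,-0.007,-4,-0.4,12,1]]}}

```text
time: 11.8
tool_pos: [0.5522, -0.0258, 0.2691]
tool_rot: [-1.569, -0.001, -1.404]
contact_force: [0.8, 0.5, -0.1]
opening: 0.0243
```

Run:
```python
from place import *
p0,R0=now()
print(p0,rel(p0,R0,W(c,[0,-.1,.13]),Rtool(c[3])))
s=cams.read_camera("side");t=cams.read_camera("top")
cv2.imwrite('pics/tfull.png',t);cv2.imwrite('pics/sfull.png',s)
cv2.imwrite('pics/c1.png',np.hstack([cv2.resize(t[145:225,155:225],(437,500),interpolation=cv2.INTER_CUBIC),cv2.resize(s[150:220,210:260],(357,500),interpolation=cv2.INTER_CUBIC)]))
```

```text
[ 0.55219115 -0.02580602  0.26913612] [ 1.700e+00  1.392e+02  2.990e+01 -1.000e-01 -1.000e-01  0.000e+00]
```

View pics/c1.png

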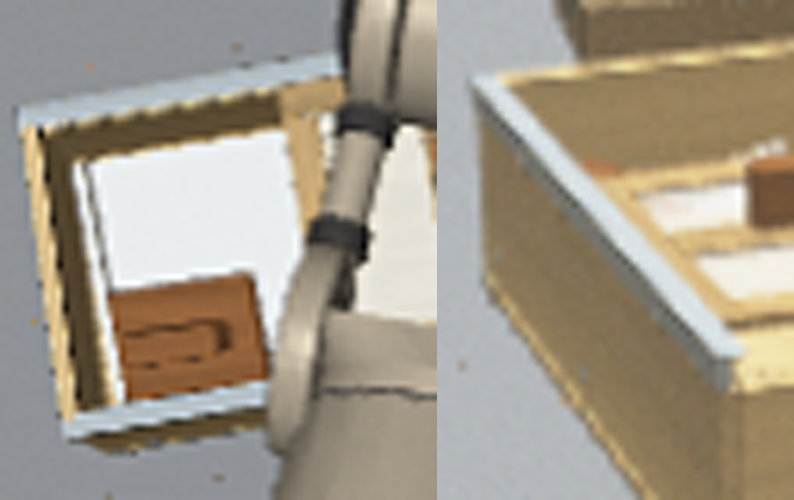

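Run:
```python
from place import *
np.set_printoptions(suppress=True,precision=0)
for seq in("yx","xy"):
    Rr=R.from_euler(seq[0],-15,degrees=True)*R.from_euler(seq[1],-15,degrees=True)
    o=np.array([-.065,.160,.020])
    f=lambda P:((proj("top",W(c,o+Rr.apply(P)))-[155,145]+.5)*6.245)
    print(seq,"base",f([[0,0,.016],[.064,0,.016],[.064,-.09,.016],[0,-.09,.016]]).tolist(),"rib",f([[.023,-.015,.046],[.041,-.015,.046],[.041,-.075,.046],[.023,-.075,.046]]).tolist(),"plate",f([[.14,0,0],[.14,0,.014],[0,0,.014],[.14,-.14,0]]).tolist())
```

```text
yx base [[124.546573911024, 403.5584283458892], [104.07291937158159, 295.4137812697834], [247.75910938139265, 273.70464931669835], [268.0139999831823, 383.5817489626078]] rib [[120.69547419284564, 370.13932465995055], [114.82465701428931, 339.13575150396986], [211.95523151885507, 324.92927126588984], [217.78420591264035, 356.27129476094325]] plate [[90.9415765502261, 163.17018134643592], [81.31503192500182, 165.65102846211232], [125.87325547576246, 402.9426717680988], [315.053400594178, 126.18250718502048]]
xy base [[124.81959342604588, 403.7556583834885], [97.27863256086594, 297.01965316262863], [239.01411947093206, 264.82452462186063], [266.50913650376987, 373.28803338758007]] rib [[118.6134449353111, 369.46192772999115], [110.71652324890913, 338.8599082833061], [206.57442654277148, 317.5436452395973], [214.463233750684, 348.48317394347265]] plate [[75.57680526351902, 166.3590714096131], [66.0821658531295, 169.0330240614166], [126.1119080360541, 403.115048696863], [296.32397832616954, 113.09953708648146]]
```

Run:
```python
from h import *
t0=cv2.imread('pics/tfull.png')
t=cams.read_camera("top");t=cams.read_camera("top");cv2.imwrite('pics/tfull2.png',t)
a=cv2.cvtColor(t0[180:212,168:202],6).astype(np.float32);b=cv2.cvtColor(t[180:212,168:202],6).astype(np.float32)
print(cv2.phaseCorrelate(a,b),robot.observe()['time'])
up=cv2.resize(t[175:225,160:210],(600,600),interpolation=cv2.INTER_CUBIC)
from place import c
Rr=R.from_euler('y',-15,degrees=True)*R.from_euler('x',-15,degrees=True);o=np.array([-.065,.160,.020])
f=lambda P:((proj("top",W(c,o+Rr.apply(P)))-[160,175]+.5)*12).round().astype(np.int32)
cv2.polylines(up,[f([[0,0,.016],[.064,0,.016],[.064,-.09,.016],[0,-.09,.016]])],True,(0,255,0),1)
cv2.polylines(up,[f([[.023,-.015,.046],[.041,-.015,.046],[.041,-.075,.046],[.023,-.075,.046]])],True,(255,0,0),1)
cv2.imwrite('pics/c2.png',up)
```

```text
((-0.3396577481035159, 0.007600384297766993), 0.954246837231848) 12.0
```

View pics/c2.png

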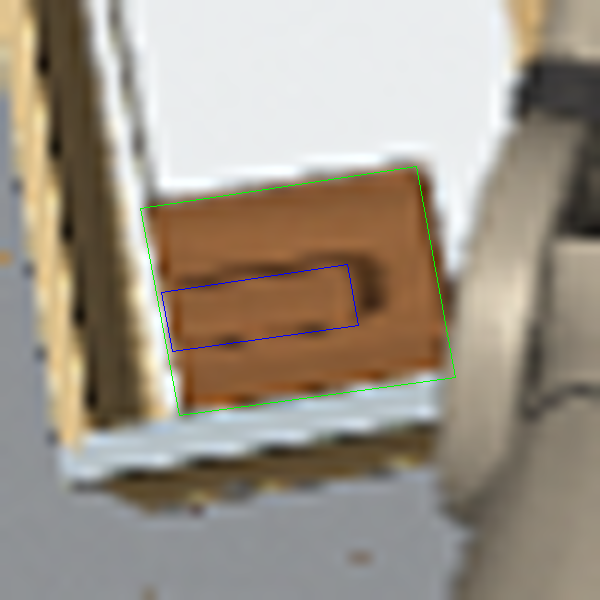

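The overlay agrees with home to about 1–2 mm: the base outline sits against the left ledge at about (145,300) and the front edge at about (310,395). The next step is the door.

Call:
{"name": "apply_moves", "arguments": {"plan": [[0,0.03,0.006,0,0,0,1],[0.002,0.06,0.012,0,0,0,1],[0.002,0.09,0.02,0,0,0,1],[0.002,0.12,0.03,0,0,0,1],[0.002,0.14,0.03,0,0,0,1]]}}

```text
time: 12.62
tool_pos: [0.5816, -0.0186, 0.1261]
tool_rot: [-1.572, 0.0, -1.4]
contact_force: [-0.2, 0.2, -0.2]
opening: 0.0005
```

Call:
{"name": "apply_moves", "arguments": {"plan": [[-0.012,0,0,0,0,0,1],[-0.024,0,0,0,0,0,1],[-0.034,0,0,0,0,0,1],[-0.044,0,0,0,0,0,1],[-0.054,0,0,0,0,0,1]]}}

```text
time: 13.25
tool_pos: [0.5732, 0.0328, 0.1282]
tool_rot: [-1.569, -0.002, -1.403]
contact_force: [1.6, -3.6, 2.1]
opening: 0.0002
```

Call:
{"name": "apply_moves", "arguments": {"plan": [[-0.011,0,0,0,0,0,1],[-0.022,0,0,0,0,0,1],[-0.033,0,0,0,0,0,1],[-0.044,0,0,0,0,0,1],[-0.055,0,0,0,0,0,1]]}}

```text
time: 13.88
tool_pos: [0.5635, 0.0874, 0.1272]
tool_rot: [-1.571, -0.001, -1.403]
contact_force: [1.9, -2.8, 1.8]
opening: 0.0002
```

Call:
{"name": "apply_moves", "arguments": {"plan": [[-0.01,0,0,0,0,0,1],[-0.02,0,0,0,0,0,1],[-0.03,0,0,0,0,0,1],[-0.037,0,0,0,0,0,1],[-0.044,0,0,0,0,0,1]]}}

```text
time: 14.5
tool_pos: [0.5561, 0.1304, 0.1272]
tool_rot: [-1.572, -0.001, -1.403]
contact_force: [2.4, -2.8, 1.2]
opening: 0.0005
```

Run:
```python
from place import *
p0,R0=now();print(R.from_euler('z',-c[3]).apply(p0-c[:3]),robot.observe()['contact_force'])
```

```text
[-4.21040724e-05  5.52092253e-02  1.27162219e-01] [ 2.39702086 -2.84391627  1.17365837]
```

About 14 mm is left, so I push on slowly and watch the force.

Call:
{"name": "apply_moves", "arguments": {"plan": [[-0.002,0,0,0,0,0,1],[-0.004,0,0,0,0,0,1],[-0.006,0,0,0,0,0,1],[-0.008,0,0,0,0,0,1],[-0.01,0,0,0,0,0,1]]}}

```text
time: 15.12
tool_pos: [0.5544, 0.1399, 0.1272]
tool_rot: [-1.572, -0.001, -1.403]
contact_force: [1.2, -3.1, -0.0]
opening: 0.0004
```

Call:
{"name": "apply_moves", "arguments": {"plan": [[-0.001,0,0,0,0,0,1],[-0.002,0,0,0,0,0,1],[-0.003,0,0,0,0,0,1],[-0.004,0,0,0,0,0,1],[-0.004,0,0,0,0,0,1]]}}

```text
time: 15.75
tool_pos: [0.554, 0.1426, 0.1272]
tool_rot: [-1.572, -0.003, -1.403]
contact_force: [0.9, -7.3, 1.1]
opening: 0.0006
```

Call:
{"name": "apply_moves", "arguments": {"plan": [[-0.001,0,0,0,0,0,1],[-0.001,0,0,0,0,0,1],[-0.002,0,0,0,0,0,1],[-0.002,0,0,0,0,0,1],[-0.002,0,0,0,0,0,1]]}}

```text
time: 16.38
tool_pos: [0.5539, 0.1427, 0.1272]
tool_rot: [-1.572, -0.005, -1.403]
contact_force: [1.4, -15.2, 2.2]
opening: 0.0003
```

The door no longer moves while the force climbs to 15 N. I back off, rise clear and check.

Call:
{"name": "apply_moves", "arguments": {"plan": [[0.01,0,0,0,0,0,1],[0.03,0,0,0,0,0,1],[0.035,-0.04,0,0,0,0,1],[0.08,-0.09,0,0,0,0,1],[0.13,-0.14,0,0,0,0,1]]}}

```text
time: 17.0
tool_pos: [0.5737, 0.0256, 0.2596]
tool_rot: [-1.571, -0.0, -1.402]
contact_force: [1.0, -0.8, -0.1]
opening: 0.0004
```

Call:
{"name": "apply_moves", "arguments": {"plan": [[0.05,0,0,0,0,0,1],[0.1,0,0,0,0,0,1],[0.15,0,0,0,0,0,1],[0.15,0,0,0,0,0,1],[0.15,0,0,0,0,0,1]]}}

```text
time: 17.62
tool_pos: [0.5985, -0.1212, 0.2579]
tool_rot: [-1.572, 0.0, -1.404]
contact_force: [-0.9, 0.1, -0.3]
opening: 0.0007
```

Run:
```python
from place import *
s=cams.read_camera("side");t=cams.read_camera("top");cv2.imwrite('pics/tf3.png',t)
up=cv2.resize(t[135:225,150:280],None,fx=6,fy=6,interpolation=cv2.INTER_CUBIC)
P=np.array([[.03,.095,.141],[.03,.079,.141],[-.03,.079,.141],[-.03,.095,.141]])
f=lambda P:((proj("top",W(c,P))-[150,135]+.5)*6).round().astype(np.int32)
cv2.polylines(up,[f(P)],True,(0,255,0),1)
cv2.polylines(up,[f([[.086,.176,.109],[.086,-.002,.109],[-.086,-.002,.109],[-.086,.176,.109]])],True,(255,0,0),1)
cv2.imwrite('pics/d1.png',up);print(robot.observe()['tool_pos'])
```

```text
[ 0.59866076 -0.12014823  0.25825607]
```

View pics/d1.png

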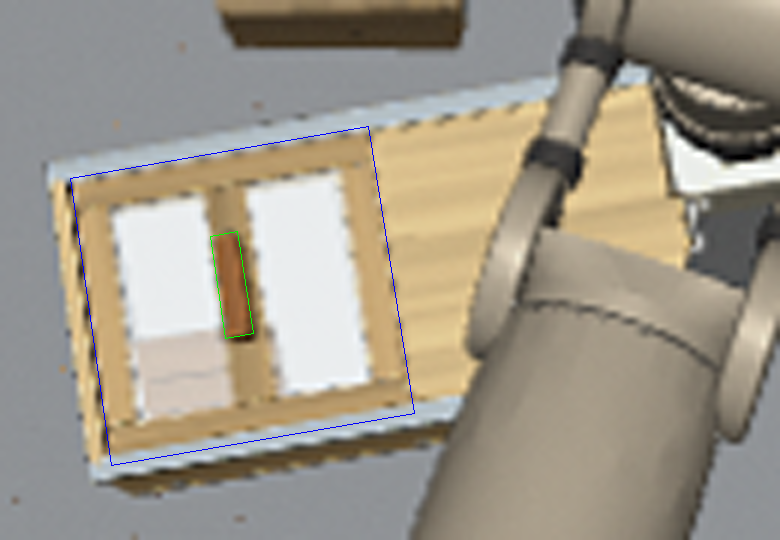

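The handle and door outlines match the shut position, with the handle at (232,285) and the door's left edge against the frame at about (85,310). The mould shows under the pane at about (185,370), still in the low corner. I hand in now.

```bash
python3 -c "
from cell import robot
print(robot.hand_in())"
```

```text
the job is handed in; nothing more can be done
None
```

The oblong mould is on the sloping rest, rib up with its long side along the front ledge, and the sliding door is shut. I handed the job in at about 18 s.

**What I did:** I gripped the mould by its rib and lowered it tilted into the open bay. I released it as it lightly touched the rest, and it slid down into the low corner. The door was already open far enough, so I did not move it first. I then pushed it shut with the closed fingers against its handle.

**Last checks:**
- **Mould:** its outline matched the home position to about 1–2 mm, which is also the camera calibration limit, so a smaller gap would not show. With the door shut it was still visible in the low corner through the pane.
- **Door:** it stopped moving while the push rose to 15 N. The handle and door edge matched the fully shut position, though the fingers stopped about 2 mm before the spot I had worked out, probably because I had assumed their width.
- **Forces:** the highest reading was about 15 N, well under the limits.
- **Other items:** I touched neither the other moulds nor the spool, but took no last picture to measure that they had not moved.

**Slips and disagreements:** my first move was written in millimetres instead of metres. The per-row limit clipped it in free space and it did no harm. The first fit of the case and mould put both about 4 mm below the worktop, so I redid it with their undersides fixed at worktop height.

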